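# Lock the linkage shaft with its linch pin

## Robot

A 6-joint arm with a two-finger parallel gripper is mounted at the origin on a cart in front of the work surface, level with it; the furniture and walls round the work are solid. World frame = base frame: x ahead of the robot, y to its left, z up, the work surface at z = 0. Lengths are in m, angles in rad, forces in N, time in s.
With the tool pointing down it reaches from about 0.3 to 0.775 m from the base axis. Payload 14.6 kg.
Tool frame: the origin (TCP) lies at the very end of the fingers, on their centre line; the grasp point (between the pads) lies 19 mm behind it; y points along the fingers, x is the direction in which the jaws open and shut, and the axes are right-handed (so a half turn about y gives the same grasp; the last joint's range is limited). The gripper opens to 94 mm and grips with 3 to 60 N. Pads are 16 mm wide; open, the fingers measure 119 mm over their backs; the gripper's body (75 mm by 177 mm) begins 78 mm behind the grasp point.
Start: joints at [1.038, 0.3, 1.521, -0, 1.321, -0.067], TCP at [0.247, 0.491, 0.205] pointing down, gripper open.
Joint ranges: [-3.03, 3.03], [-0.79, 2.21], [0.23, 2.52], [-1.04, 4.18], [0, 3.07], [-2.55, 2.55]. Speed limits (rad/s): [2.22, 2.22, 2.57, 3.14, 3.14, 3.14].

## Interface

Orientations are given as [roll, pitch, yaw] about the fixed x, y, z axes, in that order (R = Rz(yaw) Ry(pitch) Rx(roll)).
In Python, from station import get_obs, cams, hand_in gives the robot as it stands. The module is installed in compiled form; this text tells all that it offers.
- The arm moves only by the tool step_arm, never from a script. Its argument "plan" is a list of rows, each an object with "grip": the closure, from -1 (fully open) to 1 (shut), so that 0 is half open; "slide": the shift along the tool's x, y, z in m, a list of three; "spin": the turn about the tool's y in degrees. A call has 1 to 20 rows; each row shifts and turns the commanded pose from where the row before left it, along the tool's axes as they then stand; what a row does not reach is not made up. A row lasts 1/12 s, in which the tool goes at most 41.7 mm and 7.16 degrees, less where a joint would pass 70% of its speed; a pose out of reach is approached as far as the arm can. A call is refused whole if a number of a shift passes 0.0417 or a number of a turn 7.16, either way. A call with a gripper value outside its range is refused whole. The fingers move at their own pace and stop on an object; "force" is the grip in N (left out, the last holds). Time passes only in rows, so rows that do not move let the fingers close. It gives the time, the measured TCP pose, the force and the opening at its end, in the units of the state.
- get_obs(): the state, without advancing time (a new reading comes with each control period).
- cams.camera(name): name is "scene" or "top" or "wrist"; returns the picture (420x560x3 uint8, blue, green, red); there is no depth.
- cams.calibration(name): a dict with "K" (3x3 intrinsics, pixels), "k1" (the pictures are not rectified: a ray, as slopes to the right and down, at radius r is drawn at 1 + k1 r^2 times it, then the intrinsics apply), "T" (4x4, takes a point from camera to world coordinates). Camera axes: x right, y up, looking along -z (the intrinsics and any distortion apply to the point x, -y, -z); pixel columns grow to the right and rows downward; lengths in m; the calibration is good to about 2 mm. A picture is of the moment at which its call begins: read the wrist's pose just before it. calibration takes no time and is no camera call; for the wrist camera it gives the pose at the moment of the call.
- hand_in(): hands the job in, once; it reports no verdict.
The state is a dict: "time_s": time; "qpos": joint angles; "joint_vel": joint speeds; "tau": joint torques, N m; "ee_pos": TCP position; "eef_rot": TCP orientation; "force": force on the tool from outside, world axes, zero at the start; "moment": the same for the moment, N m; "grip_width": finger opening in m.
Only numpy, scipy, OpenCV 4.12 (cv2) and the standard library are available. Lean on these libraries where they do the work, as an engineer would, in place of code of your own. Each camera call takes 0.05 s, during which the arm holds its last target.

## Task

Take the linch pin out of its storage block and push it gently from above through the cross hole of the bracket's shaft, all the way until its collar sits on the shaft, with the wire loop on the side of the shaft's free end. Then swing the sprung loop down over the shaft end until it snaps shut, and let go; never force the pin against the shaft or bracket, and leave the loose coupling, collet and nut alone.

Things in the scene. Friction and masses are not known exactly. Their poses are not given: they have to be found in the camera images.
- bracket: Fixed grey-and-blue bracket; its level steel shaft sticks out towards the bracket's -x. Origin on the worktop under the shaft axis (y = 0), x points back along the shaft, away from its free end, z up. The shaft axis is 75 mm above the worktop. Near its free end the shaft is 26 x 26 mm square, 30 mm long; beyond that a round stub, 25 mm diameter, ends 26 mm past the cross hole's centre
- hole_zone (a point): point of the bracket on the shaft's flat level top face (88 mm high), at bracket x = -42 mm, axes as the bracket's. The vertical cross hole (10.2 mm wide, 0.8 mm chamfer, right through) lies on the shaft's centre line within 14 mm of here along x, either way: the shaft's end play is not measured, find the hole by feel or sight. 80 N of friction keeps the shaft from sliding
- lever_eye (a point): centre of the front face of the dark lever eye (42 mm diameter, top 96 mm above the worktop) that sits on the shaft against the blue lug; things behind it reach 96 mm high too
- pin: Linch pin, about 150 g, upright in the storage block. Origin on its axis at the underside of the collar (the face that comes to sit on the shaft), z up along the pin. Collar 20 mm diameter, 4 mm thick; above it a red grip block 16 mm (x) by 14 mm (y), from z = 4 to 38 mm. The loop's hinge axis runs along y at z = 9 mm; the open loop sticks out level towards the pin's -x
- pin_grip (a point): in the red grip block, 28 mm above the collar's underside: grip here across y, fingertips above z = 14 mm to clear the loop
- pin_nose (a point): tip of the shank, 40 mm below the collar's underside. The shank is 9 mm in diameter, its last 2.5 mm taper to 7.6 mm. A sprung ball halfway down the cross hole grips it: sliding in takes a push of some 2 to 12 N
- loop (a joint): angle of the wire loop about its hinge: 0 = open (level, square to the pin), 1.5 = shut (hanging beside the shank). An over-centre spring holds it at either end; it takes about 5 N at the loop's outer bar to turn it to the middle (0.75 rad), beyond which it snaps shut by itself
- loop_bar (a point): middle of the loop's outer cross bar, 52 mm from the hinge axis. The loop is bent from 4.2 mm wire, 38 mm wide between wire centres (34 mm free inside)
- rack: Fixed aluminium storage block, 56 x 56 x 52 mm, with a vertical hole of 11 mm right through its middle in which the pin stands, collar on the top face. Origin: centre of its underside
- coupling_d: loose bystander: white coupling with a red nut, standing, 31 x 28 x 56 mm; origin at its underside
- collet_0: loose bystander: steel collet, standing, 28 x 28 x 36 mm; origin at its underside
- spanner_nut: loose bystander: steel spanner nut, 29 x 26 x 23 mm; origin at its underside

How it is judged:
On the way, in this order (a step that is already met when the one before it is completed fails the run):
1. the pin stands in the cross hole, collar on the shaft (z of pin in the frame of bracket between 0.086 and 0.09 m and y of pin in the frame of bracket between -0.003 and 0.003 m and x of pin in the frame of bracket between -0.059 and -0.025 m and angle between pin's own z axis and vertical below 0.12 rad), for 0.2 s.
2. the loop has snapped shut over the shaft end (value of joint loop above 1.35 rad), for 0.2 s.
At the end, for the whole second after the job is handed in: The pin stands in the shaft's cross hole within 0.12 rad of upright, its collar within 2 mm of the shaft's top face and its axis within 3 mm of the shaft's; the loop is shut over the shaft end (over 1.35 of 1.5 rad); the pin is at rest (all of step 1 and value of joint loop above 1.35 rad and linear speed of pin below 0.02 m/s); the robot touches nothing.
It fails at once if the pin or its loop is forced against the bracket or shaft with more than 55 N (contact force between pin and bracket above 55 N).
It fails at once if a loose bystander is moved by more than 20 mm (distance of any of coupling_d, collet_0, spanner_nut from where it was at the start of the episode above 0.02 m).
It also fails if it takes over 72 s, if anything falls off the work surface, if the arm or the gripper's body presses on something with over 40 N, if the wrist force passes 120 N, or if a joint passes its speed limit or range.

## Working session

There is one attempt and no reset: what is moved stays moved. The work goes in short steps, Python scripts to look and compute and a tool call to move; the robot and the scene stay as the last step left them, time stands still between calls to the robot, and variables do not carry over. Pictures are saved under pics/ and viewed, and the job is handed in when it is done.

Besides the shell and the picture viewer there is one more tool, called after "Call:" as name(argument=value, ...) on one line, values as JSON. step_arm: Moves the arm, as the interface text tells. Its arguments: {"type":"object","properties":{"plan":{"type":"array","items":{"type":"object","properties":{"grip":{"type":"number"},"slide":{"type":"array","items":{"type":"number"}},"spin":{"type":"number"}}}},"force":{"type":"number"}},"required":["plan"]}

```bash
mkdir -p pics; cat > h.py <<'E'
import numpy as np, cv2
from station import get_obs, cams, hand_in
def ray(cal,u,v):
    K=np.array(cal["K"]);k1=cal["k1"];T=np.array(cal["T"])
    d=np.array([(u-K[0,2])/K[0,0],(v-K[1,2])/K[1,1]]);s=d.copy()
    for _ in range(30): s=d/(1+k1*(s@s))
    return T[:3,3],T[:3,:3]@np.array([s[0],-s[1],-1])
def plane(cal,u,v,z):
    o,d=ray(cal,u,v);return o+d*(z-o[2])/d[2]
def proj(cal,p):
    K=np.array(cal["K"]);T=np.array(cal["T"]);c=T[:3,:3].T@(np.array(p)-T[:3,3])
    s=np.array([c[0],-c[1]])/-c[2];s=s*(1+cal["k1"]*(s@s));return K[0,0]*s[0]+K[0,2],K[1,1]*s[1]+K[1,2]
def tri(c1,p1,c2,p2):
    o1,d1=ray(c1,*p1);o2,d2=ray(c2,*p2)
    A=np.stack([d1,-d2],1);t=np.linalg.lstsq(A,o2-o1,rcond=None)[0]
    a=o1+d1*t[0];b=o2+d2*t[1];return (a+b)/2,np.linalg.norm(a-b)
E
python3 - <<'E'
from h import *
print(get_obs())
for n in("scene","top","wrist"):
    c=cams.calibration(n);print(n,np.round(c["T"],3).tolist(),np.array(c["K"])[0,0],c["k1"]);im=cams.camera(n);cv2.imwrite(f"pics/{n}0.png",im)
E
```

```text
{'time_s': 0.0, 'qpos': array([ 1.03840399e+00,  3.00494247e-01,  1.52162063e+00, -1.55718440e-05,
        1.32071241e+00, -6.65939195e-02]), 'joint_vel': array([ 9.96839365e-04,  7.76672121e-04,  6.81796156e-05,  8.80959176e-04,
        1.35102162e-03, -1.16190102e-03]), 'tau': array([-7.13307218e-04, -5.31808805e+01, -3.52730477e+01,  7.07691209e-02,
        2.44741532e-02, -1.02464121e-04]), 'ee_pos': array([0.24688387, 0.49115806, 0.20485691]), 'eef_rot': array([-1.57072922e+00,  1.23290702e-03,  1.10500181e+00]), 'force': array([ 0.08765846, -0.301439  , -0.15025899]), 'moment': array([ 0.04378551, -0.02782899, -0.02075298]), 'grip_width': 0.09384134728998778}
scene [[0.719, 0.357, -0.596, 0.0], [-0.695, 0.348, -0.63, -0.6], [-0.018, 0.867, 0.498, 0.563], [0.0, 0.0, 0.0, 1.0]] 501.6939831561932 -0.17432179905782436
top [[-0.009, 0.983, -0.182, 0.398], [-1.0, -0.01, -0.002, 0.007], [-0.004, 0.182, 0.983, 0.938], [0.0, 0.0, 0.0, 1.0]] 392.53936429460043 -0.07857047313918077
wrist [[0.449, -0.86, -0.242, 0.175], [0.893, 0.432, 0.122, 0.527], [-0.0, -0.272, 0.962, 0.384], [0.0, 0.0, 0.0, 1.0]] 326.21998357147817 -0.06412652551689335
```

View pics/scene0.png

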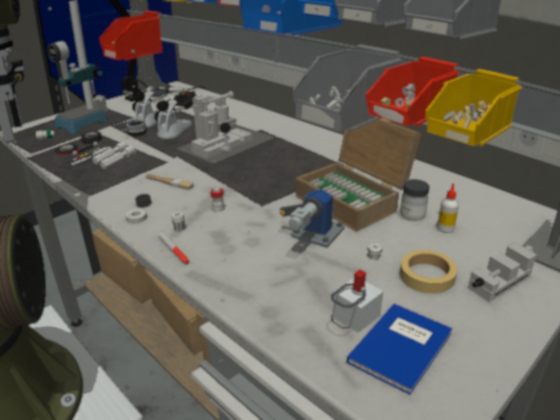

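View pics/top0.png

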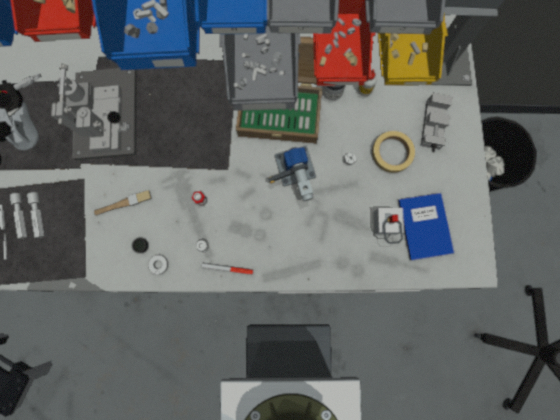

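View pics/wrist0.png

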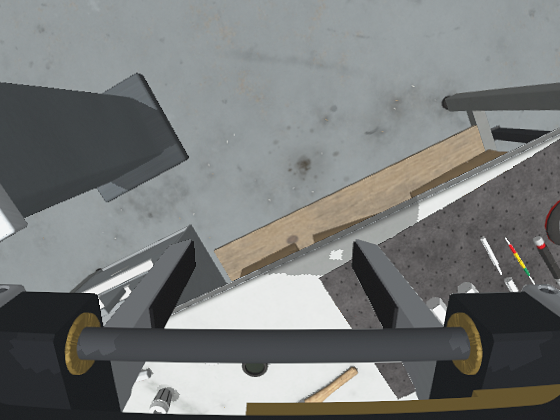

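```bash
python3 - <<'E'
from h import *
t=cv2.imread("pics/top0.png");s=cv2.imread("pics/scene0.png")
a=cv2.resize(t[130:270,240:460],None,fx=3.6,fy=3.6,interpolation=cv2.INTER_CUBIC);cv2.imwrite("pics/topz.png",a)
a=cv2.resize(s[170:340,260:480],None,fx=3.5,fy=3.5,interpolation=cv2.INTER_CUBIC);cv2.imwrite("pics/scz.png",a)
c=cams.calibration("top");print(proj(c,get_obs()["ee_pos"]))
E
```

```text
(np.float64(26.92112613150573), np.float64(352.2171568022616))
```

View pics/topz.png

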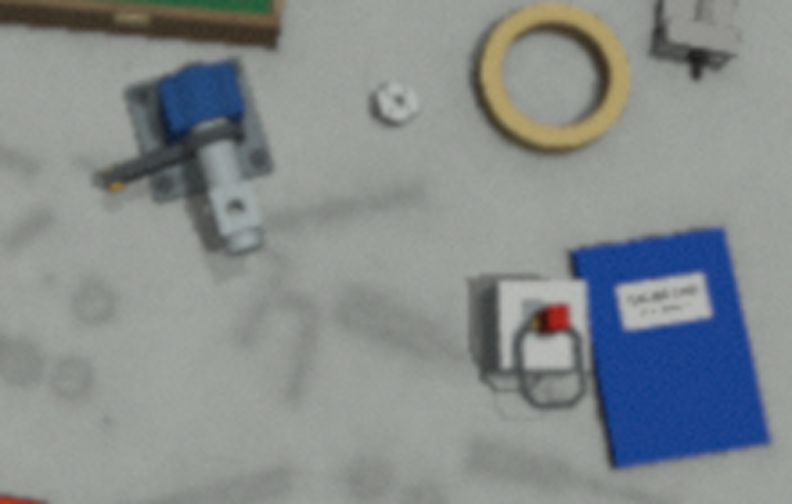

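View pics/scz.png

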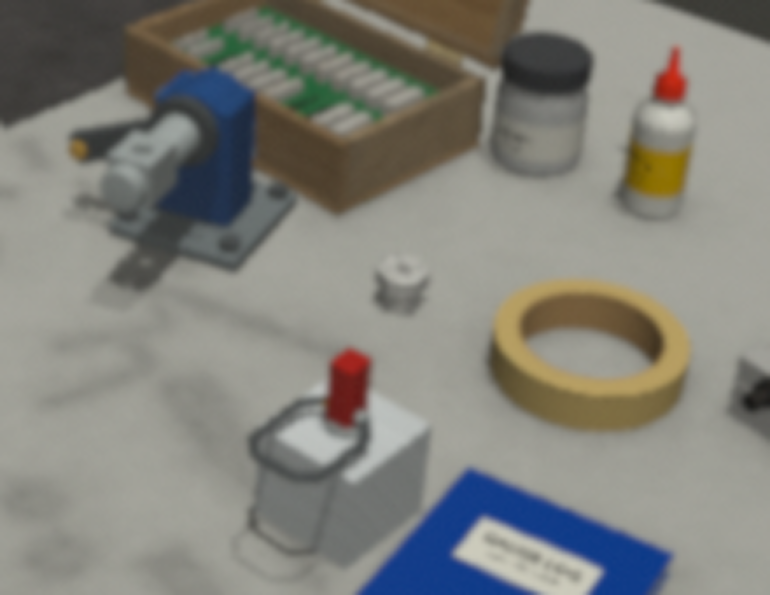

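```bash
python3 - <<'E'
from h import *
t=cams.calibration("top");s=cams.calibration("scene")
Z=lambda u,v:(240+u/3.6-.36,130+v/3.6-.36)
S=lambda u,v:(260+u/3.5-.36,170+v/3.5-.36)
print("hole",plane(t,*Z(235,207),.088), tri(t,Z(235,207),s,S(143,149)))
print("redtop",plane(t,*Z(557,318),.090), tri(t,Z(557,318),s,S(351,362)))
print("bar",plane(t,*Z(553,403),.061))
print("stub end",plane(t,*Z(245,249),.086),"shaft at collar",plane(t,*Z(215,140),.088))
for p in [(499,281),(588,281),(586,370),(499,372)]: print("rack",plane(t,*Z(*p),.052))
print("lug",plane(t,*Z(161,80),.1),plane(t,*Z(240,62),.1))
for n,p in dict(nut=(395,103)).items(): print(n,plane(t,*Z(*p),.023))
print("coup",plane(t,199,198,.05),"collet",plane(t,202,244,.036))
E
```

```text
hole [ 0.58025728 -0.0363149   0.088     ] (array([ 0.58100653, -0.03671354,  0.08639354]), np.float64(0.0010069513537458998))
redtop [ 0.50907091 -0.23088088  0.09      ] (array([ 0.51044357, -0.23268012,  0.08685538]), np.float64(0.002551161764384834))
bar [ 0.45962088 -0.23347815  0.061     ]
stub end [ 0.55430736 -0.04205865  0.086     ] shaft at collar [ 0.62289722 -0.02470361  0.088     ]
rack [ 0.53825283 -0.2055919   0.052     ]
rack [ 0.53763867 -0.26296568  0.052     ]
rack [ 0.48075231 -0.2581798   0.052     ]
rack [ 0.48022176 -0.20266042  0.052     ]
lug [0.6582844  0.00843811 0.1       ] [ 0.669421   -0.04055137  0.1       ]
nut [ 0.66477154 -0.14867288  0.023     ]
coup [0.56528271 0.20679531 0.05      ] collet [0.46023177 0.19988916 0.036     ]
```

Call:
step_arm(plan=[{"grip": -1,"slide": [-0.026,-0.002,-0.027],"spin": 0},{"grip": -1,"slide": [-0.026,-0.002,-0.027],"spin": 0},{"grip": -1,"slide": [-0.026,-0.002,-0.027],"spin": 0},{"grip": -1,"slide": [-0.026,-0.002,-0.027],"spin": 0},{"grip": -1,"slide": [-0.026,-0.002,-0.027],"spin": 0},{"grip": -1,"slide": [-0.026,-0.002,-0.027],"spin": 0},{"grip": -1,"slide": [-0.026,-0.002,-0.027],"spin": 0},{"grip": -1,"slide": [-0.026,-0.002,-0.027],"spin": 0},{"grip": -1,"slide": [-0.026,-0.002,-0.027],"spin": 0},{"grip": -1,"slide": [-0.026,-0.002,-0.027],"spin": 0},{"grip": -1,"slide": [-0.026,-0.002,-0.027],"spin": 0},{"grip": -1,"slide": [-0.026,-0.002,-0.027],"spin": 0},{"grip": -1,"slide": [-0.026,-0.002,-0.027],"spin": 0},{"grip": -1,"slide": [-0.026,-0.002,-0.027],"spin": 0},{"grip": -1,"slide": [-0.026,-0.002,-0.027],"spin": 0},{"grip": -1,"slide": [-0.026,-0.002,-0.027],"spin": 0},{"grip": -1,"slide": [-0.026,-0.002,-0.027],"spin": 0},{"grip": -1,"slide": [-0.026,-0.002,-0.027],"spin": 0}])

```text
time_s: 1.65
ee_pos: [0.4712, -0.147, 0.2414]
eef_rot: [-1.571, 0.0, 1.105]
force: [-0.0, 0.8, 0.9]
grip_width: 0.0939
```

Call:
step_arm(plan=[{"grip": -1,"slide": [0,0,0],"spin": -6},{"grip": -1,"slide": [0,0,0],"spin": -6},{"grip": -1,"slide": [0,0,0],"spin": -6},{"grip": -1,"slide": [0,0,0],"spin": -6},{"grip": -1,"slide": [0,0,0],"spin": -6},{"grip": -1,"slide": [0,0,0],"spin": 0},{"grip": -1,"slide": [0,0,0],"spin": 0}])

```text
time_s: 2.23
ee_pos: [0.471, -0.145, 0.2413]
eef_rot: [-1.571, -0.0, 1.625]
force: [-0.1, 0.3, -0.2]
grip_width: 0.0941
```

```bash
python3 - <<'E'
from h import *
o=get_obs();print(o["ee_pos"],o["eef_rot"],o["qpos"])
im=cams.camera("wrist");cv2.imwrite("pics/w1.png",im)
c=cams.calibration("wrist");print(proj(c,[.509,-.231,.09]),proj(c,[.46,-.2335,.061]))
E
```

```text
[ 0.47099633 -0.14499424  0.24130818] [-1.57051547e+00 -1.21203328e-04  1.62536121e+00] [-3.72972288e-01  1.44515994e-01  1.62638629e+00 -6.28164752e-06
  1.37099619e+00 -1.99833227e+00]
(np.float64(191.06019979583874), np.float64(225.72209173192587)) (np.float64(194.4777403971176), np.float64(175.77127832045784))
```

View pics/w1.png

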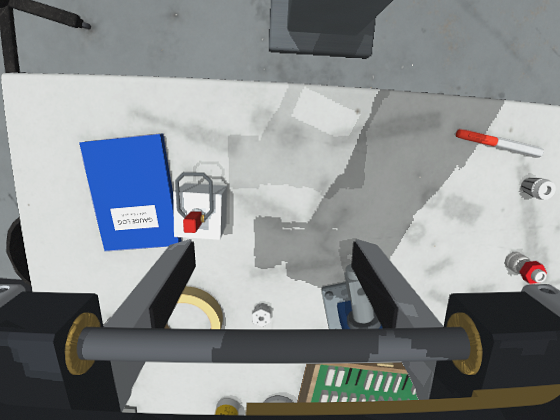

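Call:
step_arm(plan=[{"grip": -1,"slide": [-0.022,0.017,-0.008]},{"grip": -1,"slide": [-0.022,0.017,-0.008]},{"grip": -1,"slide": [-0.022,0.017,-0.008]},{"grip": -1,"slide": [-0.022,0.017,-0.008]},{"grip": -1,"slide": [0,0,0]},{"grip": -1,"slide": [0,0,0]}])

```text
schema error: expected keys grip, slide, spin
```

```bash
python3 - <<'E'
from h import *
o=get_obs();print(o["ee_pos"],o["eef_rot"])
c=cams.calibration("wrist");im=cams.camera("wrist");np.save("c2.npy",c,allow_pickle=True)
x,y=200,80
cv2.imwrite("pics/w2.png",im);cv2.imwrite("pics/w2z.png",cv2.resize(im[60:260,180:440],None,fx=3,fy=3,interpolation=cv2.INTER_CUBIC))
E
```

```text
[ 0.47101521 -0.1449856   0.2413491 ] [-1.57061535e+00 -9.72908002e-05  1.62486541e+00]
```

View pics/w2z.png

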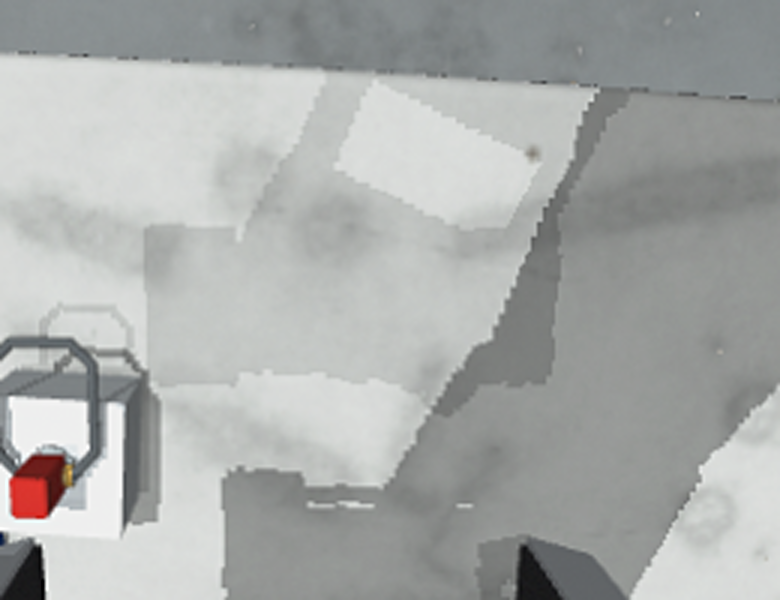

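Call:
step_arm(plan=[{"grip": -1,"slide": [-0.022,0.017,-0.008],"spin": 0},{"grip": -1,"slide": [-0.022,0.017,-0.008],"spin": 0},{"grip": -1,"slide": [-0.022,0.017,-0.008],"spin": 0},{"grip": -1,"slide": [-0.022,0.017,-0.008],"spin": 0},{"grip": -1,"slide": [0,0,0],"spin": 0},{"grip": -1,"slide": [0,0,0],"spin": 0}])

```text
time_s: 2.83
ee_pos: [0.5077, -0.2314, 0.1724]
eef_rot: [-1.569, -0.001, 1.626]
force: [-0.6, -0.4, 0.8]
grip_width: 0.0938
```

```bash
python3 - <<'E'
from h import *
o=get_obs();print(o["ee_pos"],o["eef_rot"])
c=cams.calibration("wrist");im=cams.camera("wrist");np.save("c2.npy",c,allow_pickle=True)
cv2.imwrite("pics/w3.png",im);cv2.imwrite("pics/w3z.png",cv2.resize(im[100:300,160:400],None,fx=3,fy=3,interpolation=cv2.INTER_CUBIC))
print(proj(c,[.509,-.231,.09]))
E
```

```text
[ 0.50772254 -0.23135676  0.17237687] [-1.56888220e+00 -1.23281806e-03  1.62552627e+00]
(np.float64(273.13785459381705), np.float64(216.53159370532197))
```

View pics/w3z.png

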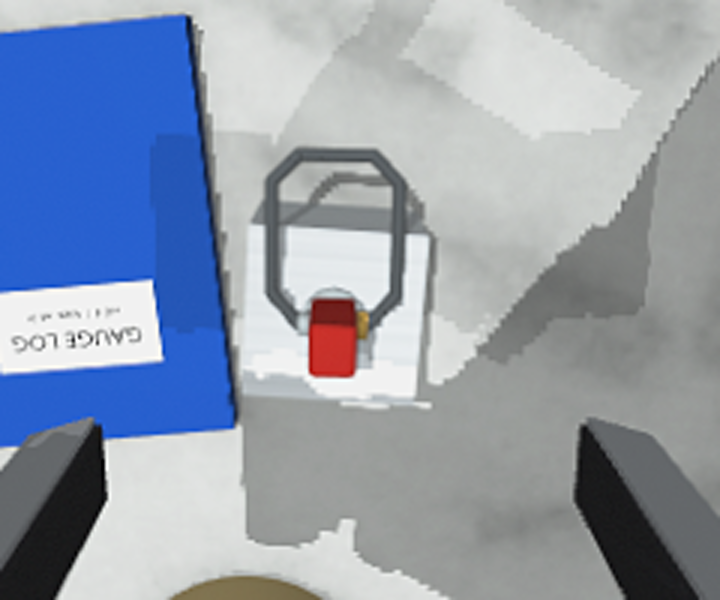

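```bash
python3 - <<'E'
from h import *
c=cams.calibration("wrist")
Z=lambda u,v:(160+u/3-.33,100+v/3-.33)
for p in [(310,326),(357,326),(355,376),(311,376),(333,351)]: print(plane(c,*Z(*p),.090))
for p in [(299,154),(375,154),(336,154),(272,187),(399,187),(272,290),(398,295)]: print("l",plane(c,*Z(*p),.061))
im=cams.camera("wrist");h=cv2.cvtColor(im,cv2.COLOR_BGR2HSV)
m=cv2.inRange(h,(0,150,120),(8,255,255));n,l,s,ce=cv2.connectedComponentsWithStats(m)
for i in range(1,n):
  if s[i,4]>30:
    print(s[i],ce[i],plane(c,*ce[i],.09)); print(cv2.minAreaRect(np.argwhere(l==i)[:,::-1].astype(np.float32)))
E
```

```text
[ 0.50301506 -0.23940796  0.09      ]
[ 0.50228619 -0.22631067  0.09      ]
[ 0.51701178 -0.22598567  0.09      ]
[ 0.51770426 -0.23842851  0.09      ]
[ 0.50995358 -0.23260565  0.09      ]
l [ 0.45863339 -0.24562968  0.061     ]
l [ 0.45738226 -0.22318171  0.061     ]
l [ 0.45802915 -0.23470088  0.061     ]
l [ 0.46884862 -0.25323368  0.061     ]
l [ 0.46674143 -0.21539666  0.061     ]
l [ 0.50046326 -0.25204232  0.061     ]
l [ 0.49989182 -0.21333078  0.061     ]
[263 207  15  18 258] [269.8875969  215.50387597] [ 0.50896291 -0.23331914  0.09      ]
((270.0, 215.5), (17.0, 14.0), 90.0)
```

Call:
step_arm(plan=[{"grip": -1,"slide": [-0.0012,0.02,-0.0022],"spin": 0},{"grip": -1,"slide": [0,0.02,0],"spin": 0},{"grip": -1,"slide": [0,0.02,0],"spin": 0},{"grip": -1,"slide": [0,0.02,0],"spin": 0},{"grip": -1,"slide": [0,0.02,0],"spin": 0},{"grip": -1,"slide": [0,0.004,0],"spin": 0},{"grip": -1,"slide": [0,0,0],"spin": 0},{"grip": -1,"slide": [0,0,0],"spin": 0}])

```text
time_s: 3.6
ee_pos: [0.5109, -0.232, 0.071]
eef_rot: [-1.572, 0.001, 1.629]
force: [0.8, 0.8, 0.4]
grip_width: 0.0938
```

```bash
python3 - <<'E'
from h import *
o=get_obs();print(o["ee_pos"],o["eef_rot"],o["force"])
for n in ("wrist","scene"):
  c=cams.calibration(n);im=cams.camera(n)
  y,x=(100,160) if n=="wrist" else (220,260)
  cv2.imwrite(f"pics/{n}4.png",cv2.resize(im[y:y+190,x:x+240],None,fx=3,fy=3,interpolation=cv2.INTER_CUBIC))
E
```

```text
[ 0.51092921 -0.2319861   0.07103006] [-1.57229321e+00  9.33922031e-04  1.62882024e+00] [0.79652496 0.75945134 0.44837573]
```

View pics/wrist4.png

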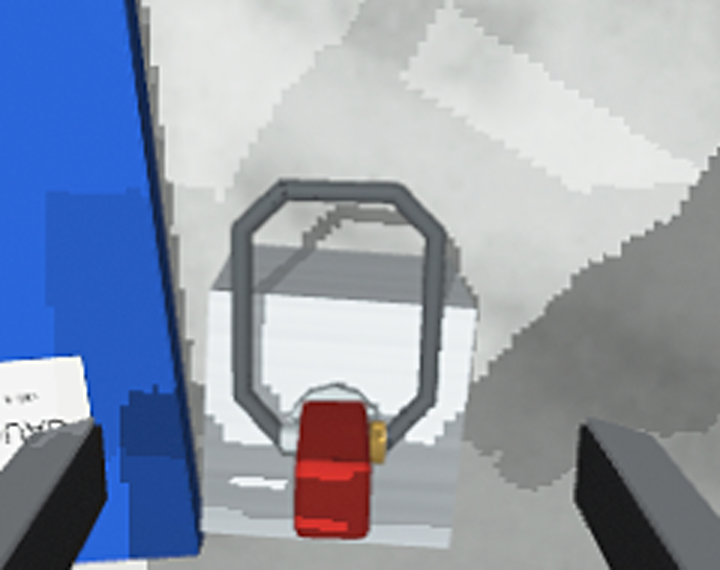

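View pics/scene4.png

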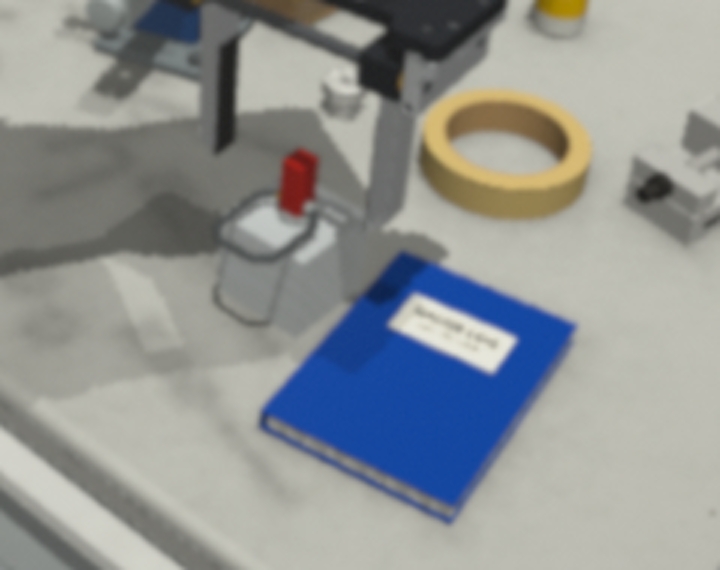

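Call:
step_arm(plan=[{"grip": -1,"slide": [0,0.0035,0.001],"spin": 0},{"grip": 0,"slide": [0,0,0],"spin": 0},{"grip": 0.3,"slide": [0,0,0],"spin": 0},{"grip": 0.5,"slide": [0,0,0],"spin": 0},{"grip": 0.6,"slide": [0,0,0],"spin": 0},{"grip": 0.7,"slide": [0,0,0],"spin": 0},{"grip": 0.8,"slide": [0,0,0],"spin": 0},{"grip": 0.9,"slide": [0,0,0],"spin": 0},{"grip": 1,"slide": [0,0,0],"spin": 0},{"grip": 1,"slide": [0,0,0],"spin": 0},{"grip": 1,"slide": [0,0,0],"spin": 0},{"grip": 1,"slide": [0,0,0],"spin": 0}], force=35)

```text
time_s: 4.7
ee_pos: [0.5093, -0.2322, 0.0659]
eef_rot: [-1.571, -0.0, 1.629]
force: [0.0, -0.8, 1.0]
grip_width: 0.0241
```

Call:
step_arm(plan=[{"grip": 1,"slide": [0,0,0],"spin": 0},{"grip": 1,"slide": [0,0,0],"spin": 0},{"grip": 1,"slide": [0,0,0],"spin": 0},{"grip": 1,"slide": [0,0,0],"spin": 0},{"grip": 1,"slide": [0,0,0],"spin": 0}])

```text
time_s: 5.12
ee_pos: [0.5094, -0.2322, 0.066]
eef_rot: [-1.571, 0.0, 1.629]
force: [-0.2, -0.7, -0.3]
grip_width: 0.0135
```

Call:
step_arm(plan=[{"grip": 1,"slide": [0,-0.01,0],"spin": 0},{"grip": 1,"slide": [0,-0.02,0],"spin": 0},{"grip": 1,"slide": [0,-0.02,0],"spin": 0},{"grip": 1,"slide": [0,-0.025,0],"spin": 0},{"grip": 1,"slide": [0,-0.025,0],"spin": 0},{"grip": 1,"slide": [0,-0.025,0],"spin": 0},{"grip": 1,"slide": [0,0,0],"spin": 0},{"grip": 1,"slide": [0,0,0],"spin": 0}])

```text
time_s: 5.78
ee_pos: [0.5096, -0.2322, 0.192]
eef_rot: [-1.572, 0.001, 1.629]
force: [-1.3, -0.1, -3.8]
grip_width: 0.0137
```

```bash
python3 - <<'E'
from h import *
o=get_obs();print(o["ee_pos"],o["eef_rot"],o["force"])
for n in ("wrist","scene","top"):
  c=cams.calibration(n);im=cams.camera(n);cv2.imwrite(f"pics/{n}5.png",im)
  y,x={"wrist":(100,160),"scene":(170,260),"top":(120,240)}[n]
  cv2.imwrite(f"pics/{n}5z.png",cv2.resize(im[y:y+190,x:x+240],None,fx=3,fy=3,interpolation=cv2.INTER_CUBIC))
E
```

```text
[ 0.50956936 -0.23221927  0.19199556] [-1.57247464e+00  9.30486413e-04  1.62860067e+00] [-1.25528604 -0.11508149 -3.80295646]
```

View pics/wrist5z.png

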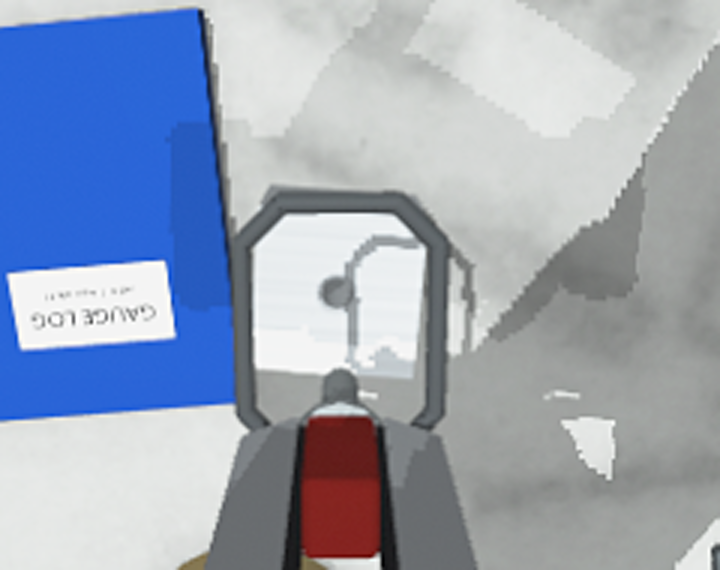

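View pics/scene5z.png

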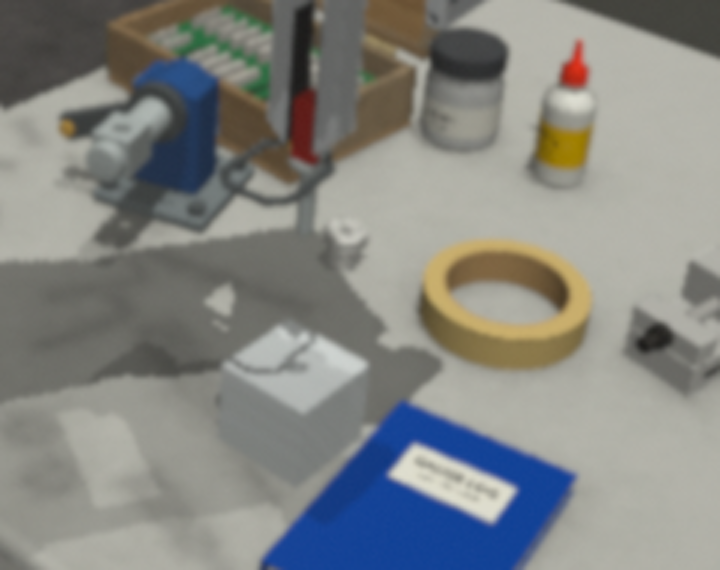

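View pics/top5z.png

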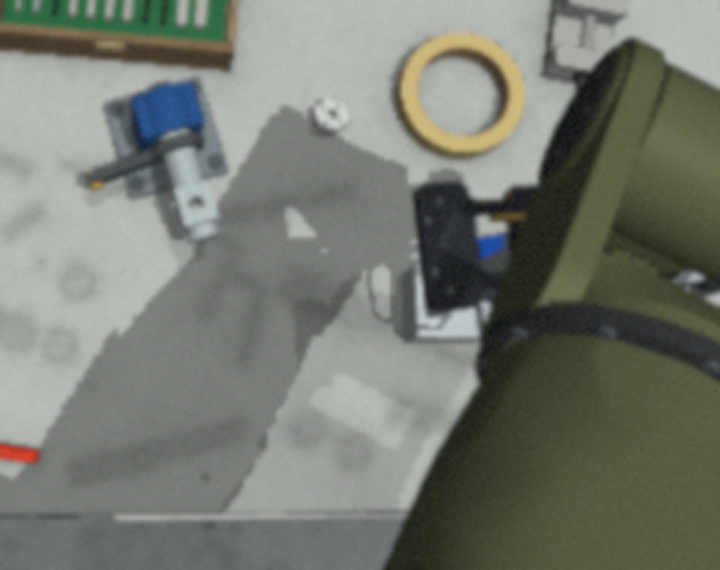

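Call:
step_arm(plan=[{"grip": 1,"slide": [0.0239,0,-0.0102],"spin": 0},{"grip": 1,"slide": [0.0239,0,-0.0102],"spin": 0},{"grip": 1,"slide": [0.0239,0,-0.0102],"spin": 0},{"grip": 1,"slide": [0.0239,0,-0.0102],"spin": 0},{"grip": 1,"slide": [0.0239,0,-0.0102],"spin": 0},{"grip": 1,"slide": [0.0239,0,-0.0102],"spin": 0},{"grip": 1,"slide": [0.0239,0,-0.0102],"spin": 0},{"grip": 1,"slide": [0.0239,0,-0.0102],"spin": 0},{"grip": 1,"slide": [0,0,0],"spin": -3.5},{"grip": 1,"slide": [0,0,0],"spin": -3.5},{"grip": 1,"slide": [0,0,0],"spin": -3.5},{"grip": 1,"slide": [0,0,0],"spin": 0},{"grip": 1,"slide": [0,0,0],"spin": 0},{"grip": 1,"slide": [0,0,0],"spin": 0}])

```text
time_s: 7.1
ee_pos: [0.5795, -0.0366, 0.1904]
eef_rot: [-1.57, -0.0, 1.81]
force: [0.1, 0.9, -1.6]
grip_width: 0.0136
```

```bash
python3 - <<'E'
from h import *
o=get_obs();print(o["ee_pos"],o["eef_rot"],o["force"])
for n in ("wrist","scene"):
  c=cams.calibration(n);im=cams.camera(n);cv2.imwrite(f"pics/{n}6.png",im)
  y,x={"wrist":(100,160),"scene":(130,220),"top":(120,240)}[n]
  cv2.imwrite(f"pics/{n}6z.png",cv2.resize(im[y:y+190,x:x+240],None,fx=3,fy=3,interpolation=cv2.INTER_CUBIC))
E
```

```text
[ 0.57954852 -0.03663774  0.19035605] [-1.56983612e+00 -3.69113981e-04  1.80962988e+00] [ 0.1385534   0.91087639 -1.58340896]
```

View pics/wrist6z.png

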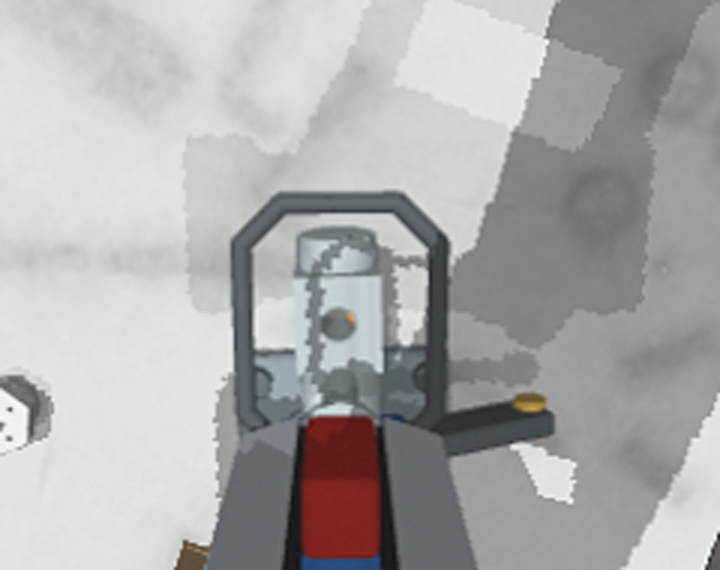

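View pics/scene6z.png

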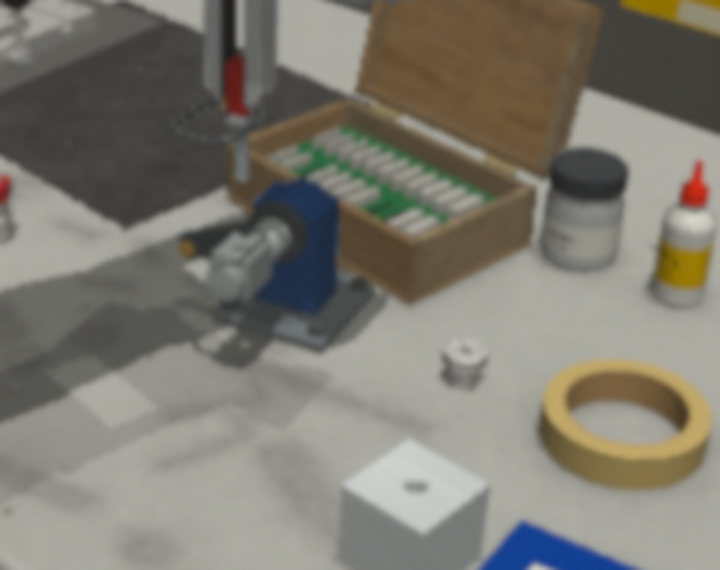

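```bash
python3 - <<'E'
from h import *
c=cams.calibration("wrist");o=get_obs();p=o["ee_pos"];y=o["eef_rot"][2]
Z=lambda u,v:(160+u/3-.33,100+v/3-.33)
h=plane(c,*Z(339,323),.088);print("hole",h)
for q in [(294,276),(384,274),(298,360),(384,360)]: print(plane(c,*Z(*q),.088))
# expected pin axis in picture
X=np.array([np.cos(y),np.sin(y),0]);Zt=np.array([-np.sin(y),np.cos(y),0])
for z in (.014,.0,-.02,-.04,-.054): u,v=proj(c,[p[0],p[1],p[2]+z]);print(z,(u-160+.33)*3,(v-100+.33)*3)
print("hole minus tcp in tool x,z",(h-p)@X,(h-p)@Zt)
E
```

```text
hole [ 0.5788416  -0.03692102  0.088     ]
[ 0.56798676 -0.0532449   0.088     ]
[ 0.56110034 -0.02757607  0.088     ]
[ 0.59307482 -0.04621636  0.088     ]
[ 0.58690907 -0.02094261  0.088     ]
0.014 338.87128916322337 497.6287544275308
0.0 338.9240997195168 466.59811040190823
-0.02 338.98830293361317 428.98877765378893
-0.04 339.04213193849785 397.5526458783237
-0.054 339.0749035078049 378.45647523780497
hole minus tcp in tool x,z -4.9268314201908845e-05 0.0008508874509348636
```

Call:
step_arm(plan=[{"grip": 1,"slide": [0,0.01,0.0008],"spin": -1.3},{"grip": 1,"slide": [0,0.011,0],"spin": 0},{"grip": 1,"slide": [0,0.011,0],"spin": 0},{"grip": 1,"slide": [0,0.009,0],"spin": 0},{"grip": 1,"slide": [0,0,0],"spin": 0},{"grip": 1,"slide": [0,0,0],"spin": 0}])

```text
time_s: 7.7
ee_pos: [0.5787, -0.0367, 0.1492]
eef_rot: [-1.57, -0.0, 1.834]
force: [-0.4, 0.4, -1.0]
grip_width: 0.0136
```

```bash
python3 - <<'E'
from h import *
o=get_obs();print(o["ee_pos"],o["eef_rot"],o["force"])
for n in ("wrist","scene"):
  c=cams.calibration(n);im=cams.camera(n);cv2.imwrite(f"pics/{n}7.png",im)
  y,x,s,w=(150,230,6,100) if n=="wrist" else (150,250,6,120)
  cv2.imwrite(f"pics/{n}7z.png",cv2.resize(im[y:y+95,x:x+w],None,fx=s,fy=s,interpolation=cv2.INTER_CUBIC))
  if n=="wrist":
    p=o["ee_pos"]
    for z in (-.03,-.054): print([(a-b+.42)*6 for a,b in zip(proj(c,[p[0],p[1],p[2]+z]),(230,150))])
    print([(a-b+.42)*6 for a,b in zip(proj(c,[.5788,-.0369,.088]),(230,150))])
E
```

```text
[ 0.57874712 -0.03673183  0.14920922] [-1.56957043e+00 -4.98014404e-04  1.83440652e+00] [-0.42853515  0.41450794 -0.9845758 ]
[np.float64(258.3970342097118), np.float64(526.01361824108)]
[np.float64(258.47048318548843), np.float64(457.8393693499054)]
[np.float64(257.12846704092124), np.float64(439.8348286879126)]
```

View pics/wrist7z.png

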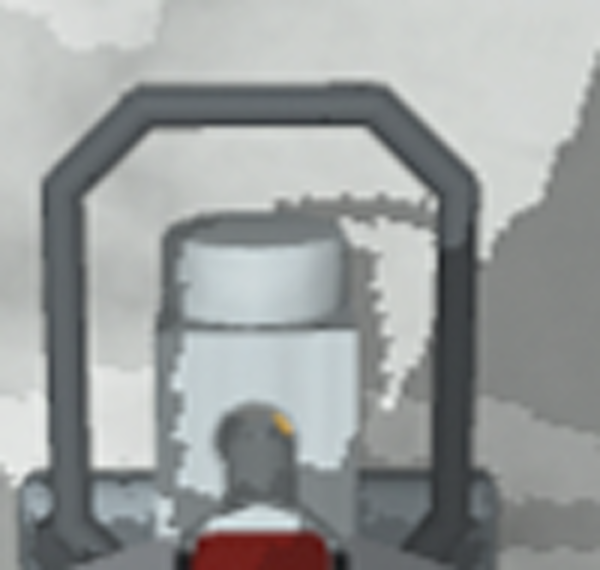

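View pics/scene7z.png

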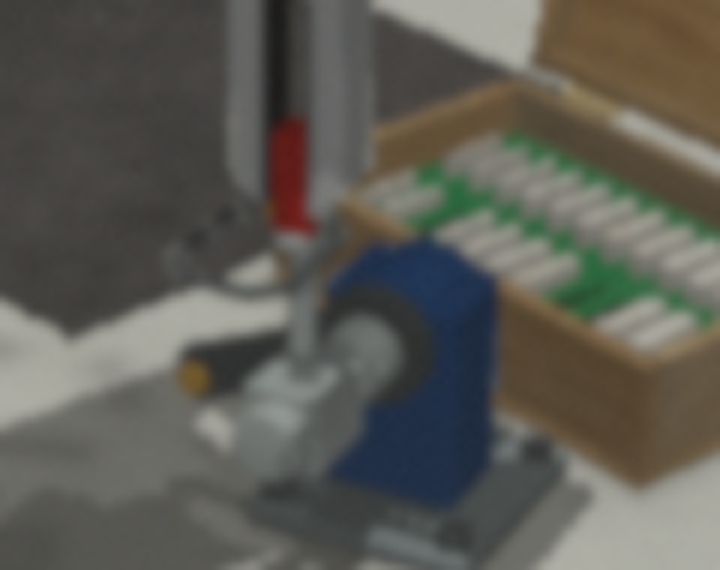

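Call:
step_arm(plan=[{"grip": 1,"slide": [-0.0005,0.003,0],"spin": 0},{"grip": 1,"slide": [0,0.003,0],"spin": 0},{"grip": 1,"slide": [0,0,0],"spin": 0},{"grip": 1,"slide": [0,0,0],"spin": 0}])

```text
time_s: 8.13
ee_pos: [0.5791, -0.0372, 0.1438]
eef_rot: [-1.571, -0.0, 1.835]
force: [0.7, -0.2, -1.9]
grip_width: 0.0137
```

```bash
python3 - <<'E'
from h import *
o=get_obs();print(o["ee_pos"],o["eef_rot"],o["force"])
c=cams.calibration("wrist");im=cams.camera("wrist")
cv2.imwrite(f"pics/w8z.png",cv2.resize(cv2.convertScaleAbs(im[205:245,245:305],alpha=1.5),None,fx=12,fy=12,interpolation=cv2.INTER_NEAREST))
E
```

```text
[ 0.57906472 -0.03724103  0.14383054] [-1.57059721e+00 -8.24334121e-05  1.83453155e+00] [ 0.65406743 -0.17485968 -1.85438609]
```

View pics/w8z.png

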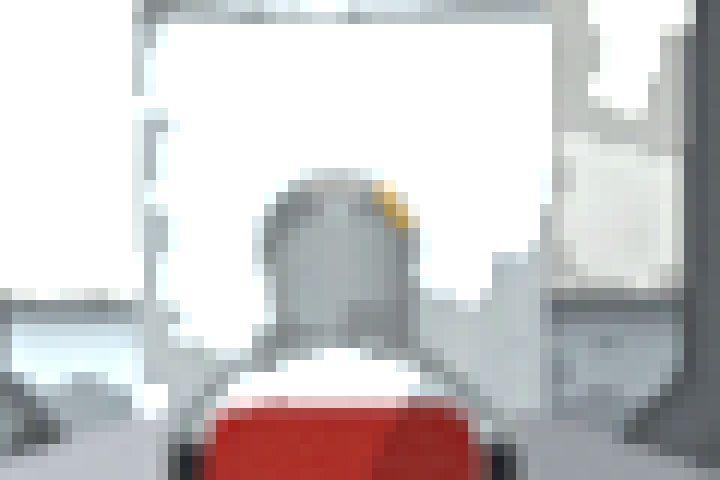

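Call:
step_arm(plan=[{"grip": 1,"slide": [0,0.001,-0.0003],"spin": 0},{"grip": 1,"slide": [0,0.001,0],"spin": 0},{"grip": 1,"slide": [0,0.001,0],"spin": 0},{"grip": 1,"slide": [0,0.001,0],"spin": 0},{"grip": 1,"slide": [0,0,0],"spin": 0},{"grip": 1,"slide": [0,0,0],"spin": 0}])

```text
time_s: 8.68
ee_pos: [0.5794, -0.0371, 0.1399]
eef_rot: [-1.571, -0.0, 1.835]
force: [0.1, 1.0, -0.9]
grip_width: 0.014
```

Call:
step_arm(plan=[{"grip": 1,"slide": [0,0.001,0],"spin": 0},{"grip": 1,"slide": [0,0.001,0],"spin": 0},{"grip": 1,"slide": [0,0.001,0],"spin": 0},{"grip": 1,"slide": [0,0.001,0],"spin": 0},{"grip": 1,"slide": [0,0,0],"spin": 0},{"grip": 1,"slide": [0,0,0],"spin": 0}])

```text
time_s: 9.18
ee_pos: [0.5794, -0.0371, 0.1359]
eef_rot: [-1.571, -0.0, 1.835]
force: [-1.0, 0.8, -0.7]
grip_width: 0.014
```

```bash
python3 - <<'E'
from h import *
o=get_obs();print(o["ee_pos"],o["eef_rot"],o["force"],o["moment"])
im=cams.camera("wrist")
cv2.imwrite(f"pics/w9z.png",cv2.resize(im[155:255,225:325],None,fx=6,fy=6,interpolation=cv2.INTER_NEAREST))
im=cams.camera("scene")
cv2.imwrite(f"pics/s9z.png",cv2.resize(im[150:245,250:370],None,fx=6,fy=6,interpolation=cv2.INTER_CUBIC))
E
```

```text
[ 0.5793892  -0.03714489  0.13587622] [-1.57066128e+00 -4.73260905e-05  1.83457884e+00] [-0.95662377  0.83607151 -0.65418028] [ 0.06937508  0.03451427 -0.00144236]
```

View pics/w9z.png

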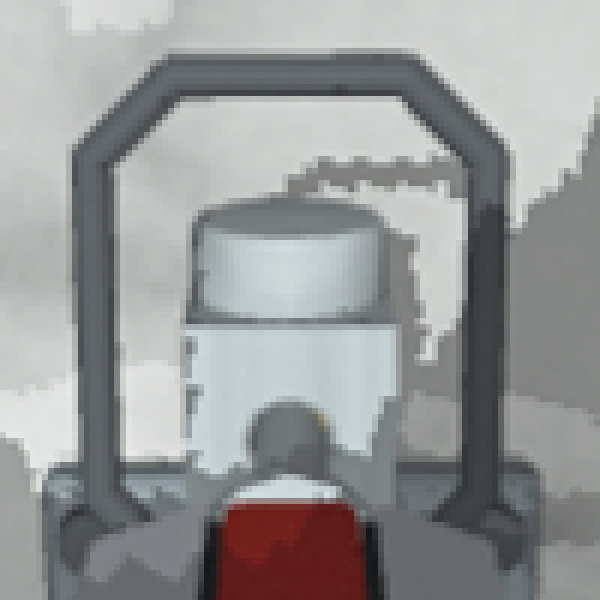

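View pics/s9z.png

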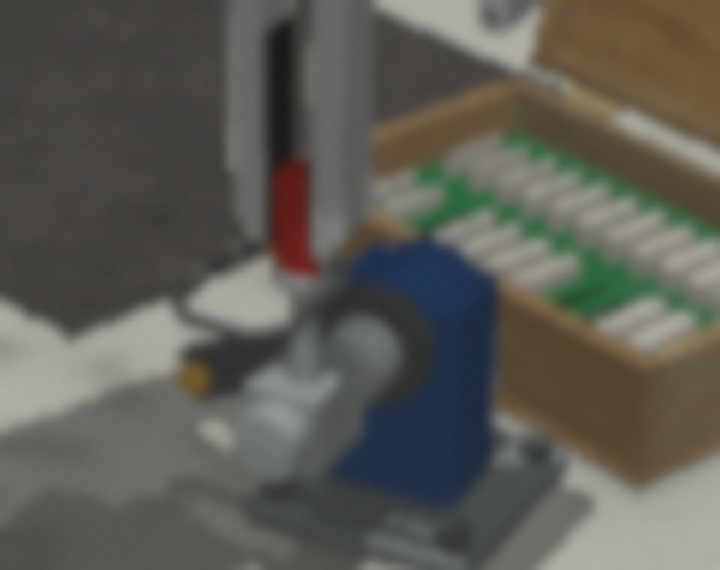

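Call:
step_arm(plan=[{"grip": 1,"slide": [0,0.001,0],"spin": 0},{"grip": 1,"slide": [0,0.001,0],"spin": 0},{"grip": 1,"slide": [0,0.001,0],"spin": 0},{"grip": 1,"slide": [0,0.001,0],"spin": 0},{"grip": 1,"slide": [0,0.001,0],"spin": 0},{"grip": 1,"slide": [0,0.001,0],"spin": 0}])

```text
time_s: 9.78
ee_pos: [0.5796, -0.0373, 0.1301]
eef_rot: [-1.571, 0.0, 1.835]
force: [1.3, -1.7, 0.7]
grip_width: 0.0137
```

Call:
step_arm(plan=[{"grip": 1,"slide": [0,0.001,0],"spin": 0},{"grip": 1,"slide": [0,0.001,0],"spin": 0},{"grip": 1,"slide": [0,0.001,0],"spin": 0},{"grip": 1,"slide": [0,0.001,0],"spin": 0}])

```text
time_s: 10.12
ee_pos: [0.5795, -0.0373, 0.1259]
eef_rot: [-1.571, 0.0, 1.834]
force: [0.8, -3.2, 0.7]
grip_width: 0.0139
```

Call:
step_arm(plan=[{"grip": 1,"slide": [-0.0003,0.001,0],"spin": 0},{"grip": 1,"slide": [0,0.001,0],"spin": 0},{"grip": 1,"slide": [0,0.001,0],"spin": 0},{"grip": 1,"slide": [0,0.001,0],"spin": 0}])

```text
time_s: 10.45
ee_pos: [0.5795, -0.0375, 0.1218]
eef_rot: [-1.571, 0.0, 1.834]
force: [1.6, -2.3, 0.4]
grip_width: 0.0135
```

Call:
step_arm(plan=[{"grip": 1,"slide": [0,0.001,0],"spin": 0},{"grip": 1,"slide": [0,0.001,0],"spin": 0},{"grip": 1,"slide": [0,0.001,0],"spin": 0},{"grip": 1,"slide": [0,0.001,0],"spin": 0}])

```text
time_s: 10.78
ee_pos: [0.5795, -0.0375, 0.1179]
eef_rot: [-1.571, 0.0, 1.835]
force: [1.1, -3.0, -0.9]
grip_width: 0.0136
```

```bash
python3 - <<'E'
from h import *
o=get_obs();print(o["ee_pos"],o["eef_rot"],o["force"],o["moment"])
im=cams.camera("wrist")
cv2.imwrite(f"pics/w10z.png",cv2.resize(im[155:255,225:325],None,fx=6,fy=6,interpolation=cv2.INTER_NEAREST))
im=cams.camera("scene")
cv2.imwrite(f"pics/s10z.png",cv2.resize(im[150:245,250:370],None,fx=6,fy=6,interpolation=cv2.INTER_CUBIC))
E
```

```text
[ 0.57949405 -0.03746078  0.11785904] [-1.57080916e+00  3.30774491e-05  1.83455423e+00] [ 1.1244301  -2.96856031 -0.90729759] [-0.57891321 -0.23796791 -0.05069751]
```

View pics/w10z.png

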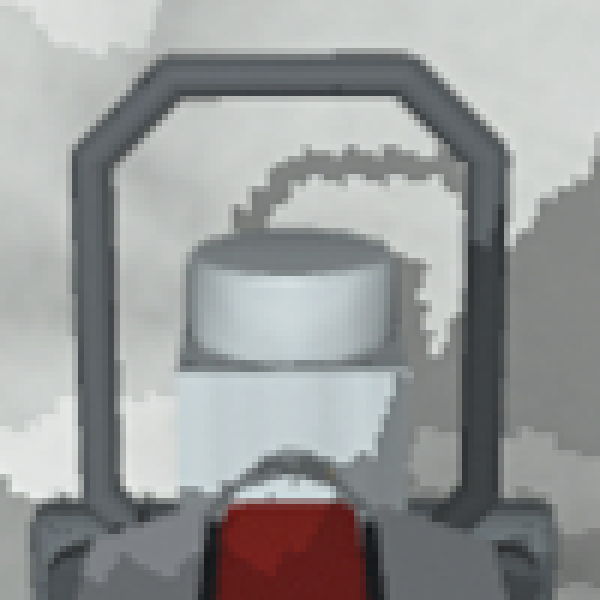

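View pics/s10z.png

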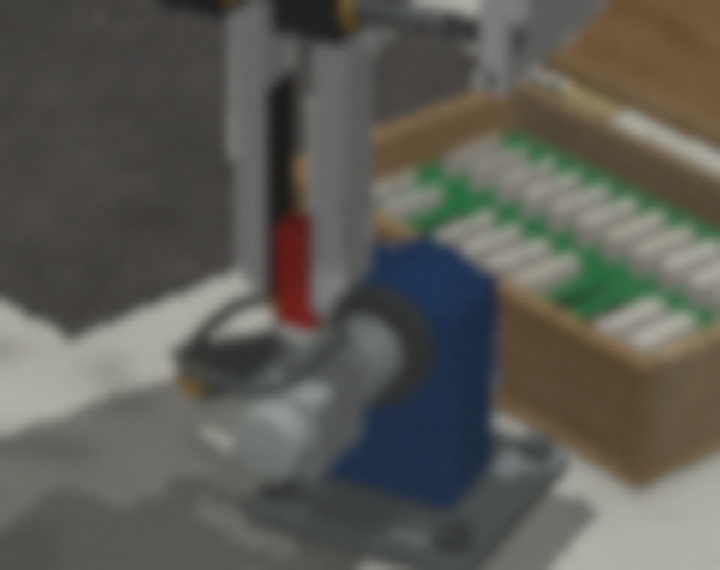

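Call:
step_arm(plan=[{"grip": 1,"slide": [-0.0003,0.001,0],"spin": 0},{"grip": 1,"slide": [0,0.001,0],"spin": 0},{"grip": 1,"slide": [0,0.001,0],"spin": 0},{"grip": 1,"slide": [0,0.001,0],"spin": 0},{"grip": 1,"slide": [0,0.001,0],"spin": 0}])

```text
time_s: 11.3
ee_pos: [0.5796, -0.0377, 0.1129]
eef_rot: [-1.571, 0.0, 1.835]
force: [0.5, -2.8, 0.3]
grip_width: 0.014
```

Call:
step_arm(plan=[{"grip": 1,"slide": [0,0.001,0],"spin": 0},{"grip": 1,"slide": [0,0.001,0],"spin": 0},{"grip": 1,"slide": [0,0.001,0],"spin": 0},{"grip": 1,"slide": [0,0.001,0],"spin": 0},{"grip": 1,"slide": [0,0.001,0],"spin": 0}])

```text
time_s: 11.72
ee_pos: [0.5796, -0.0377, 0.1078]
eef_rot: [-1.571, -0.0, 1.835]
force: [1.7, -2.1, -0.5]
grip_width: 0.0138
```

Call:
step_arm(plan=[{"grip": 1,"slide": [0,0.001,0],"spin": 0},{"grip": 1,"slide": [0,0.001,0],"spin": 0},{"grip": 1,"slide": [0,0.001,0],"spin": 0}])

```text
time_s: 11.97
ee_pos: [0.5796, -0.0377, 0.1048]
eef_rot: [-1.571, -0.0, 1.835]
force: [0.4, -3.4, -0.5]
grip_width: 0.014
```

Call:
step_arm(plan=[{"grip": 1,"slide": [0,0.001,0],"spin": 0},{"grip": 1,"slide": [0,0.0005,0],"spin": 0}])

```text
time_s: 12.13
ee_pos: [0.5795, -0.0377, 0.1033]
eef_rot: [-1.571, -0.0, 1.835]
force: [0.9, -2.5, -0.5]
grip_width: 0.0136
```

Call:
step_arm(plan=[{"grip": 1,"slide": [0,0.0005,0],"spin": 0},{"grip": 1,"slide": [0,0,0],"spin": 0}])

```text
time_s: 12.3
ee_pos: [0.5795, -0.0377, 0.1027]
eef_rot: [-1.571, -0.0, 1.835]
force: [1.5, -3.3, -2.6]
grip_width: 0.0141
```

Call:
step_arm(plan=[{"grip": 1,"slide": [0,0.0005,0],"spin": 0},{"grip": 1,"slide": [0,0,0],"spin": 0}])

```text
time_s: 12.47
ee_pos: [0.5795, -0.0377, 0.1023]
eef_rot: [-1.571, -0.0, 1.835]
force: [1.1, -2.3, -2.9]
grip_width: 0.0142
```

```bash
python3 - <<'E'
from h import *
o=get_obs();print(o["ee_pos"],o["eef_rot"],o["force"],o["moment"])
im=cams.camera("wrist")
cv2.imwrite(f"pics/w11z.png",cv2.resize(im[155:255,225:325],None,fx=6,fy=6,interpolation=cv2.INTER_NEAREST))
im=cams.camera("scene")
cv2.imwrite(f"pics/s11z.png",cv2.resize(im[150:245,250:370],None,fx=6,fy=6,interpolation=cv2.INTER_CUBIC))
E
```

```text
[ 0.57953209 -0.03772012  0.10231327] [-1.57065375e+00 -5.17725925e-05  1.83456921e+00] [ 1.08689715 -2.30090324 -2.94204081] [-0.5146546  -0.33517559 -0.04024025]
```

View pics/w11z.png

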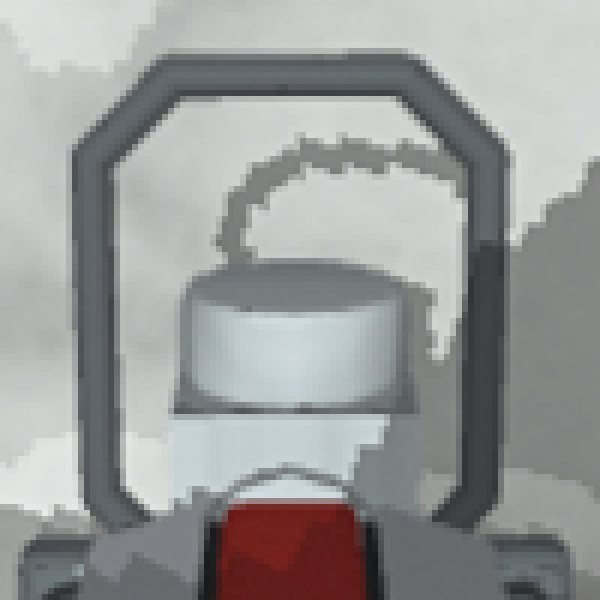

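View pics/s11z.png

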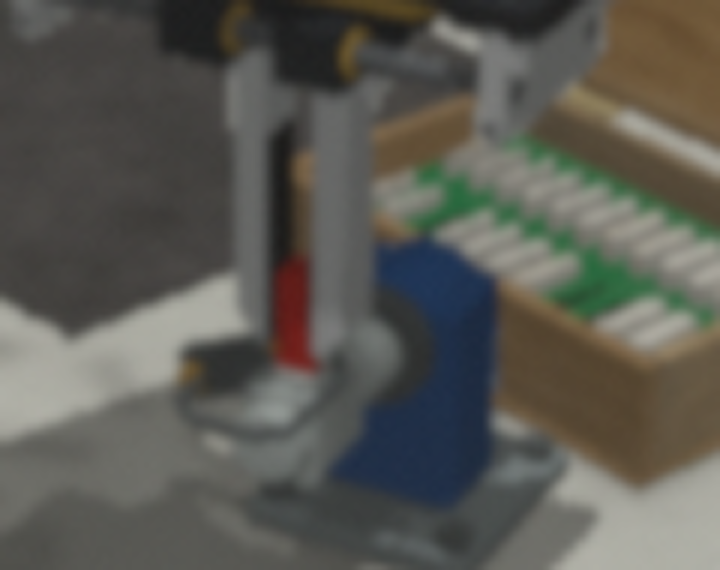

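Call:
step_arm(plan=[{"grip": 1,"slide": [0,0.0005,0],"spin": 0},{"grip": 1,"slide": [0,0,0],"spin": 0}])

```text
time_s: 12.73
ee_pos: [0.5796, -0.0377, 0.102]
eef_rot: [-1.571, 0.0, 1.835]
force: [1.0, -2.3, -1.5]
grip_width: 0.0135
```

Call:
step_arm(plan=[{"grip": 1,"slide": [0,0.0005,0],"spin": 0},{"grip": 1,"slide": [0,0,0],"spin": 0}])

```text
time_s: 12.9
ee_pos: [0.5797, -0.0377, 0.1019]
eef_rot: [-1.571, 0.0, 1.835]
force: [-1.6, -2.1, 3.0]
grip_width: 0.0138
```

Call:
step_arm(plan=[{"grip": 1,"slide": [0,0.0006,0],"spin": 0},{"grip": 1,"slide": [0,0,0],"spin": 0},{"grip": 1,"slide": [0,0,0],"spin": 0}])

```text
time_s: 13.15
ee_pos: [0.5797, -0.0377, 0.1019]
eef_rot: [-1.571, 0.0, 1.835]
force: [-5.0, -2.0, 10.9]
grip_width: 0.0133
```

Call:
step_arm(plan=[{"grip": 1,"slide": [0,-0.0005,0],"spin": 0},{"grip": 0.3,"slide": [0,0,0],"spin": 0},{"grip": 0,"slide": [0,0,0],"spin": 0},{"grip": 0,"slide": [0,0,0],"spin": 0},{"grip": 0,"slide": [0,0,0],"spin": 0},{"grip": 0,"slide": [0,0,0],"spin": 0},{"grip": 0,"slide": [0,0,0],"spin": 0}])

```text
time_s: 13.73
ee_pos: [0.5795, -0.0377, 0.1012]
eef_rot: [-1.571, -0.0, 1.835]
force: [0.9, -0.1, -0.0]
grip_width: 0.0465
```

Call:
step_arm(plan=[{"grip": 0,"slide": [0,-0.01,0],"spin": 0},{"grip": 0,"slide": [0,-0.02,0],"spin": 0},{"grip": 0,"slide": [0,-0.02,0],"spin": 0},{"grip": 0,"slide": [0,-0.02,0],"spin": 0},{"grip": 0,"slide": [0,0,0],"spin": 0},{"grip": 0,"slide": [0,0,0],"spin": 0}])

```text
time_s: 14.23
ee_pos: [0.58, -0.0377, 0.1726]
eef_rot: [-1.573, 0.001, 1.835]
force: [-0.5, 0.1, -0.4]
grip_width: 0.0471
```

```bash
python3 - <<'E'
from h import *
o=get_obs();print(o["ee_pos"],o["eef_rot"],o["force"],o["grip_width"])
c=cams.calibration("wrist")
im=cams.camera("wrist")
cv2.imwrite(f"pics/w12z.png",cv2.resize(im[145:265,210:360],None,fx=5,fy=5,interpolation=cv2.INTER_CUBIC))
im=cams.camera("scene")
cv2.imwrite(f"pics/s12z.png",cv2.resize(im[150:245,250:370],None,fx=6,fy=6,interpolation=cv2.INTER_CUBIC))
E
```

```text
[ 0.57995831 -0.03774901  0.17263176] [-1.57285852e+00  8.27940523e-04  1.83459391e+00] [-0.458741    0.05070241 -0.36424738] 0.0470768199053874
```

View pics/w12z.png

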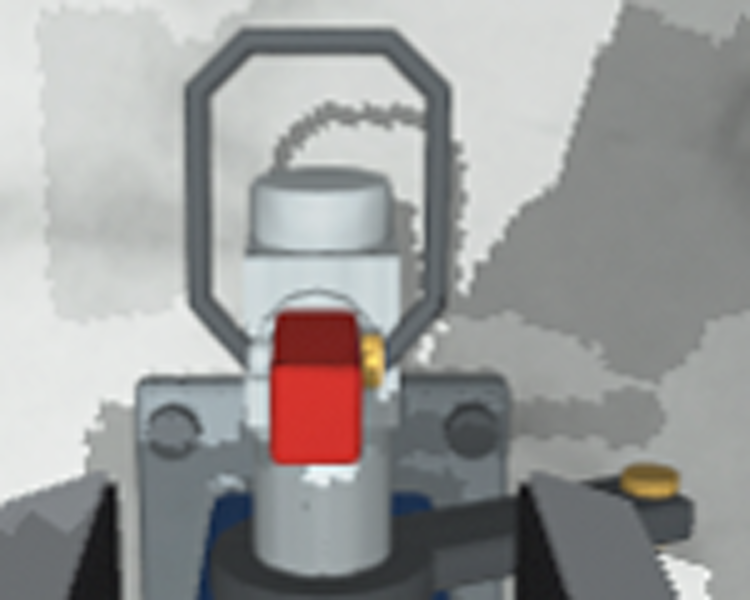

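View pics/s12z.png

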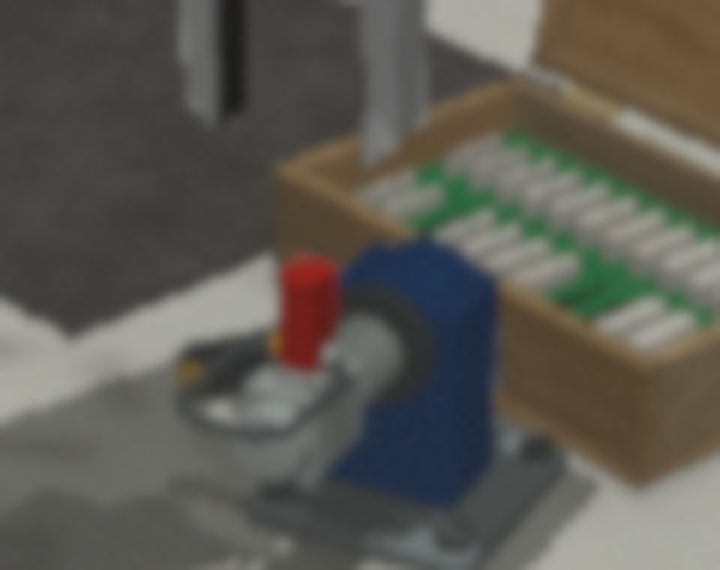

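```bash
python3 - <<'E'
from h import *
c=cams.calibration("wrist");o=get_obs();p=o["ee_pos"];y=o["eef_rot"][2]
X=np.array([np.cos(y),np.sin(y),0]);Zt=np.array([-np.sin(y),np.cos(y),0])
Z=lambda u,v:(210+u/5-.4,145+v/5-.4)
for n,q,z in [("bar",(318,40),.097),("barL",(245,41),.097),("barR",(393,40),.097),("red",(316,414),.126),("stubend",(320,172),.0855),("sqend",(323,252),.088)]:
    w=plane(c,*Z(*q),z);print(n,w,"tool x,z from tcp",np.round([(w-p)@X,(w-p)@Zt],4))
E
```

```text
bar [ 0.52811977 -0.05104873  0.097     ] tool x,z from tcp [0.0004 0.0528]
barL [ 0.53119454 -0.0618737   0.097     ] tool x,z from tcp [-0.0108  0.0526]
barR [ 0.52510211 -0.03988978  0.097     ] tool x,z from tcp [0.012  0.0528]
red [ 0.57724837 -0.03811593  0.126     ] tool x,z from tcp [0.0001 0.002 ]
stubend [ 0.55006035 -0.04476896  0.0855    ] tool x,z from tcp [0.0008 0.03  ]
sqend [ 0.56241059 -0.04092228  0.088     ] tool x,z from tcp [0.0013 0.017 ]
```

Call:
step_arm(plan=[{"grip": 0.5,"slide": [0.0004,0,0.0255],"spin": 0},{"grip": 1,"slide": [0,0,0.0255],"spin": 0},{"grip": 1,"slide": [0,0.02,0],"spin": 0},{"grip": 1,"slide": [0,0.02,0],"spin": 0},{"grip": 1,"slide": [0,0.015,0],"spin": 0},{"grip": 1,"slide": [0,0,0],"spin": 0},{"grip": 1,"slide": [0,0,0],"spin": 0},{"grip": 1,"slide": [0,0,0],"spin": 0},{"grip": 1,"slide": [0,0,0],"spin": 0},{"grip": 1,"slide": [0,0,0],"spin": 0}])

```text
time_s: 15.17
ee_pos: [0.5306, -0.0507, 0.1171]
eef_rot: [-1.572, 0.0, 1.835]
force: [0.9, -0.7, -0.1]
grip_width: 0.0002
```

```bash
python3 - <<'E'
from h import *
o=get_obs();print(o["ee_pos"],o["eef_rot"],o["force"],o["grip_width"])
im=cams.camera("wrist")
cv2.imwrite(f"pics/w13z.png",cv2.resize(im[145:345,180:380],None,fx=3,fy=3,interpolation=cv2.INTER_CUBIC))
im=cams.camera("scene")
cv2.imwrite(f"pics/s13z.png",cv2.resize(im[150:245,250:370],None,fx=6,fy=6,interpolation=cv2.INTER_CUBIC))
E
```

```text
[ 0.53060107 -0.05067866  0.11712422] [-1.57191257e+00  4.95738892e-04  1.83459509e+00] [ 0.90388645 -0.73077351 -0.14669384] 0.00018521697329246516
```

View pics/w13z.png

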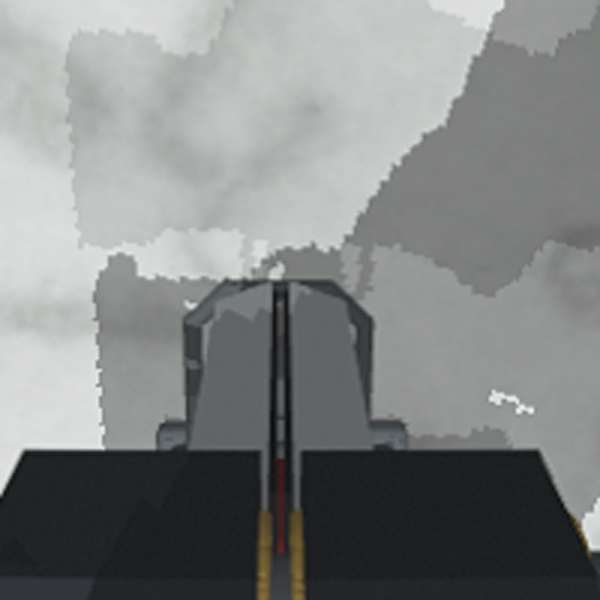

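View pics/s13z.png

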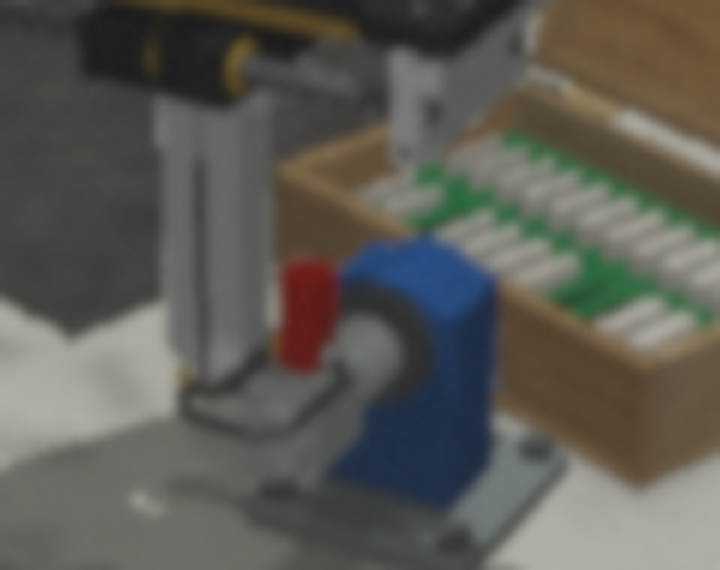

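Call:
step_arm(plan=[{"grip": 1,"slide": [0,0.008,0],"spin": 0},{"grip": 1,"slide": [0,0.008,0],"spin": 0},{"grip": 1,"slide": [0,0.002,0],"spin": 0},{"grip": 1,"slide": [0,0.002,0],"spin": 0},{"grip": 1,"slide": [0,0.002,0],"spin": 0}])

```text
time_s: 15.68
ee_pos: [0.53, -0.0507, 0.0941]
eef_rot: [-1.57, -0.0, 1.835]
force: [-3.1, 0.2, 4.6]
grip_width: 0.0003
```

Call:
step_arm(plan=[{"grip": 1,"slide": [0,0.002,0],"spin": 0},{"grip": 1,"slide": [0,0.002,-0.0004],"spin": 0},{"grip": 1,"slide": [0,0.002,-0.0004],"spin": 0},{"grip": 1,"slide": [0,0.002,-0.0004],"spin": 0}])

```text
time_s: 16.02
ee_pos: [0.5314, -0.0503, 0.0862]
eef_rot: [-1.571, 0.0, 1.834]
force: [-2.1, -0.4, 2.8]
grip_width: 0.0009
```

```bash
python3 - <<'E'
from h import *
o=get_obs();print(o["ee_pos"],o["eef_rot"],o["force"],o["grip_width"])
im=cams.camera("scene")
cv2.imwrite(f"pics/s14z.png",cv2.resize(im[150:245,250:370],None,fx=6,fy=6,interpolation=cv2.INTER_CUBIC))
E
```

```text
[ 0.5314499  -0.05033306  0.0861994 ] [-1.57088742e+00  2.08080835e-05  1.83448640e+00] [-2.12585904 -0.39820923  2.81553029] 0.0009141570646991139
```

View pics/s14z.png

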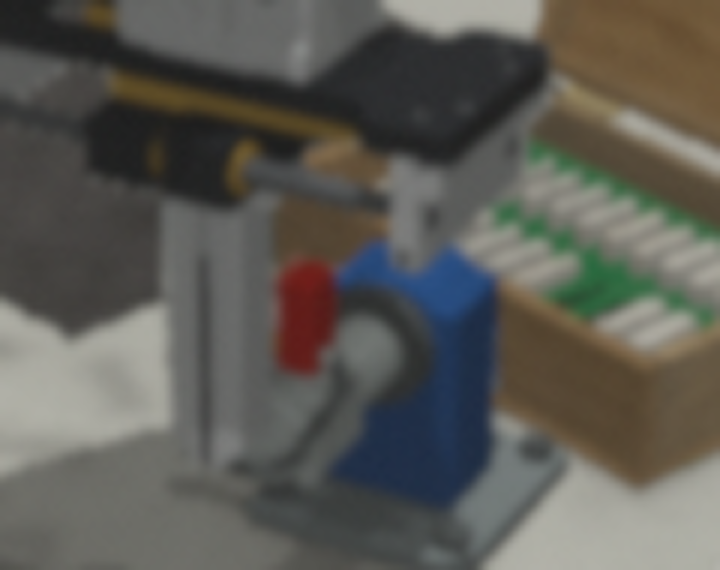

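Call:
step_arm(plan=[{"grip": 1,"slide": [0,0.002,-0.0005],"spin": 0},{"grip": 1,"slide": [0,0.002,-0.0005],"spin": 0},{"grip": 1,"slide": [0,0.002,-0.0005],"spin": 0},{"grip": 1,"slide": [0,0.002,-0.0005],"spin": 0},{"grip": 1,"slide": [0,0.002,-0.0005],"spin": 0}])

```text
time_s: 16.48
ee_pos: [0.5342, -0.0496, 0.0763]
eef_rot: [-1.572, 0.0, 1.835]
force: [1.7, 0.7, 3.1]
grip_width: 0.0007
```

Call:
step_arm(plan=[{"grip": 1,"slide": [0,0.002,-0.0006],"spin": 0},{"grip": 1,"slide": [0,0.002,-0.0006],"spin": 0},{"grip": 1,"slide": [0,0.002,-0.0006],"spin": 0},{"grip": 1,"slide": [0,0.002,-0.0006],"spin": 0}])

```text
time_s: 16.82
ee_pos: [0.5363, -0.049, 0.0682]
eef_rot: [-1.571, 0.0, 1.835]
force: [1.8, -0.1, 2.5]
grip_width: 0.0002
```

```bash
python3 - <<'E'
from h import *
o=get_obs();print(o["ee_pos"],o["eef_rot"],o["force"],o["grip_width"])
im=cams.camera("scene")
cv2.imwrite(f"pics/s15z.png",cv2.resize(im[150:245,250:370],None,fx=6,fy=6,interpolation=cv2.INTER_CUBIC))
E
```

```text
[ 0.53627275 -0.0490321   0.06819381] [-1.57102906e+00  8.36410217e-05  1.83457754e+00] [ 1.76551292 -0.11561146  2.49403136] 0.00024424078974837277
```

View pics/s15z.png

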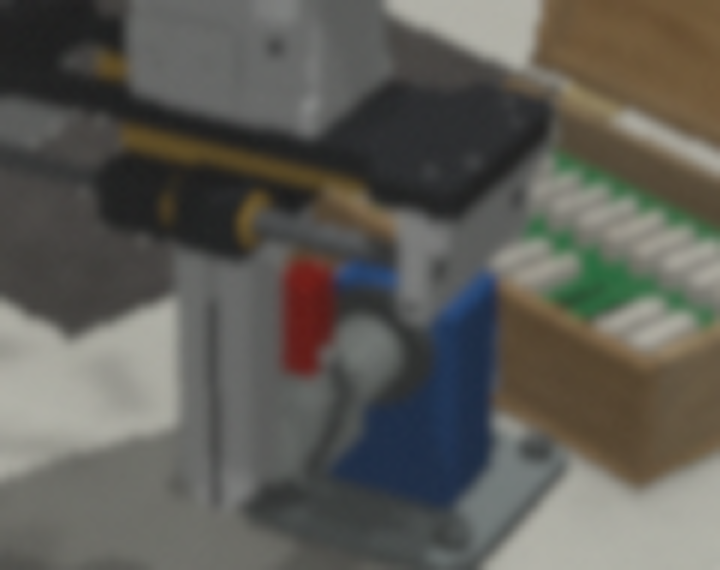

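Call:
step_arm(plan=[{"grip": 1,"slide": [0,0.002,-0.0008],"spin": 0},{"grip": 1,"slide": [0,0.002,-0.0008],"spin": 0},{"grip": 1,"slide": [0,0.002,-0.0008],"spin": 0},{"grip": 1,"slide": [0,0.002,-0.0008],"spin": 0}])

```text
time_s: 17.2
ee_pos: [0.5388, -0.0482, 0.0598]
eef_rot: [-1.57, -0.0, 1.835]
force: [-0.3, 0.5, 0.2]
grip_width: 0.0006
```

Call:
step_arm(plan=[{"grip": 1,"slide": [0,0.002,0],"spin": 0},{"grip": 1,"slide": [0,0.002,0],"spin": 0},{"grip": 1,"slide": [0,0,0],"spin": 0}])

```text
time_s: 17.45
ee_pos: [0.5389, -0.0482, 0.0558]
eef_rot: [-1.57, -0.0, 1.835]
force: [0.1, -0.4, 0.3]
grip_width: 0.0006
```

```bash
python3 - <<'E'
from h import *
o=get_obs();print(o["ee_pos"],o["eef_rot"],o["force"],o["grip_width"])
im=cams.camera("scene")
cv2.imwrite(f"pics/s16z.png",cv2.resize(im[150:245,250:370],None,fx=6,fy=6,interpolation=cv2.INTER_CUBIC))
E
```

```text
[ 0.53885395 -0.0481639   0.05575432] [-1.56986293e+00 -3.99809803e-04  1.83457404e+00] [ 0.06622614 -0.41042307  0.28144312] 0.0006015036025794362
```

View pics/s16z.png

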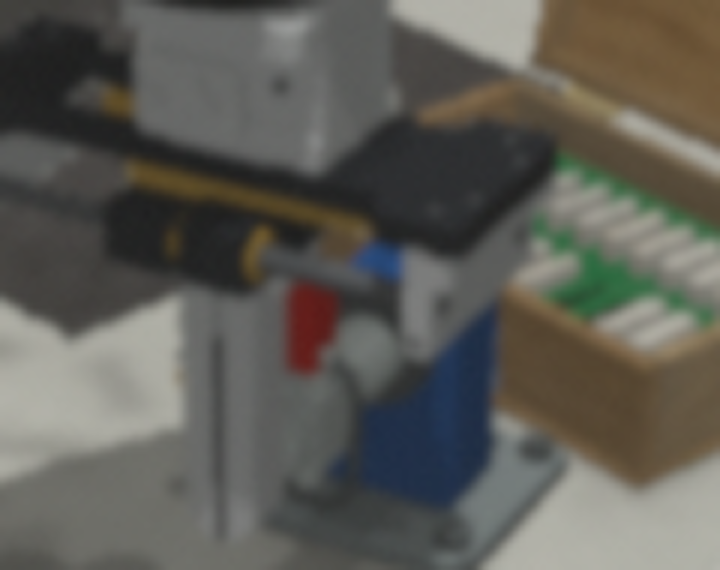

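Loop snapped (hanging vertical). Back the fingers away from the stub and up.

Call:
step_arm(plan=[{"grip": 1,"slide": [0,0,0.008],"spin": 0},{"grip": 1,"slide": [0,-0.02,0.005],"spin": 0},{"grip": 1,"slide": [0,-0.03,0.005],"spin": 0},{"grip": 1,"slide": [0,-0.03,0.01],"spin": 0},{"grip": 1,"slide": [0,-0.03,0.02],"spin": 0},{"grip": 1,"slide": [0,-0.02,0.02],"spin": 0},{"grip": 1,"slide": [0,0,0],"spin": 0},{"grip": 1,"slide": [0,0,0],"spin": 0},{"grip": 1,"slide": [0,0,0],"spin": 0}])

```text
time_s: 18.25
ee_pos: [0.4734, -0.0659, 0.1856]
eef_rot: [-1.57, -0.0, 1.834]
force: [0.9, 0.3, 0.4]
grip_width: 0.0007
```

```bash
python3 - <<'E'
from h import *
o=get_obs();print(o["ee_pos"],o["force"],o["time_s"])
im=cams.camera("scene")
cv2.imwrite(f"pics/s17z.png",cv2.resize(im[150:245,250:370],None,fx=6,fy=6,interpolation=cv2.INTER_CUBIC))
cv2.imwrite("pics/s17.png",im)
im=cams.camera("wrist");cv2.imwrite("pics/w17.png",im)
E
```

```text
[ 0.47341247 -0.06589094  0.18555009] [0.92120158 0.32935209 0.41131968] 18.25
```

View pics/s17z.png

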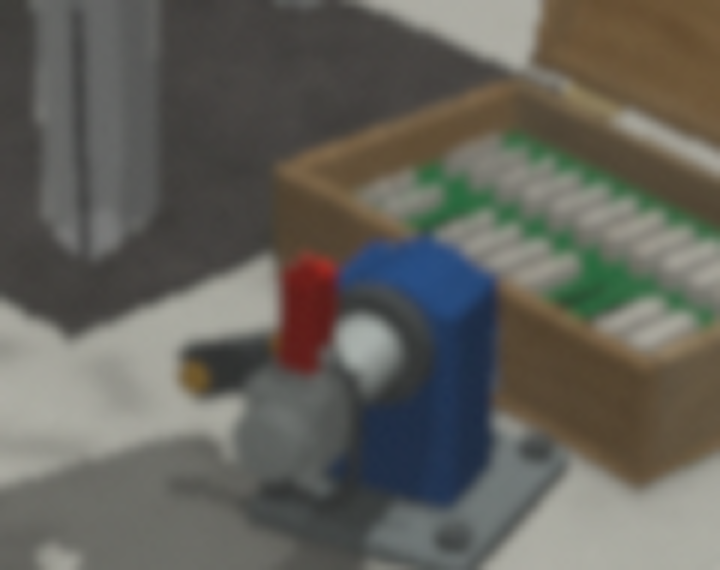

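View pics/s17.png

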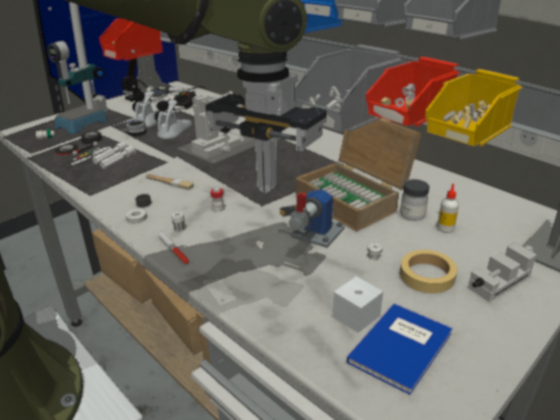

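View pics/w17.png

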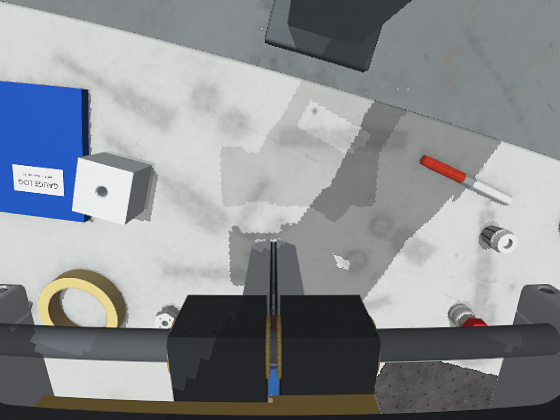

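```bash
python3 - <<'E'
from h import *
s=cams.calibration("scene");a=.26;ex=np.array([np.cos(a),np.sin(a),0]);ey=np.array([-np.sin(a),np.cos(a),0]);ez=np.array([0,0,1.])
p=np.array([.5785,-.0375,.088]);q=lambda w:[round((i-j+.42)*6) for i,j in zip(proj(s,w),(250,150))]
im=cv2.imread("pics/s17z.png")
print("redtop",q(p+.038*ez),"red bottom",q(p+.004*ez))
for th,col in((1.5,(0,255,0)),(1.2,(0,255,255))):
  d=-np.cos(th)*ex-np.sin(th)*ez
  pts=[p+.009*ez+r*d+t*ey for r,t in((.012,-.019),(.04,-.019),(.052,-.011),(.052,.011),(.04,.019))]
  print(th,[q(w) for w in pts]); cv2.polylines(im,[np.array([q(w) for w in pts])],False,col,1)
cv2.imwrite("pics/ov.png",im)
E
```

```text
redtop [300, 268] red bottom [300, 364]
1.5 [[353, 400], [349, 480], [325, 506], [264, 488], [244, 448]]
1.2 [[347, 403], [331, 490], [301, 520], [240, 501], [225, 458]]
```

View pics/ov.png

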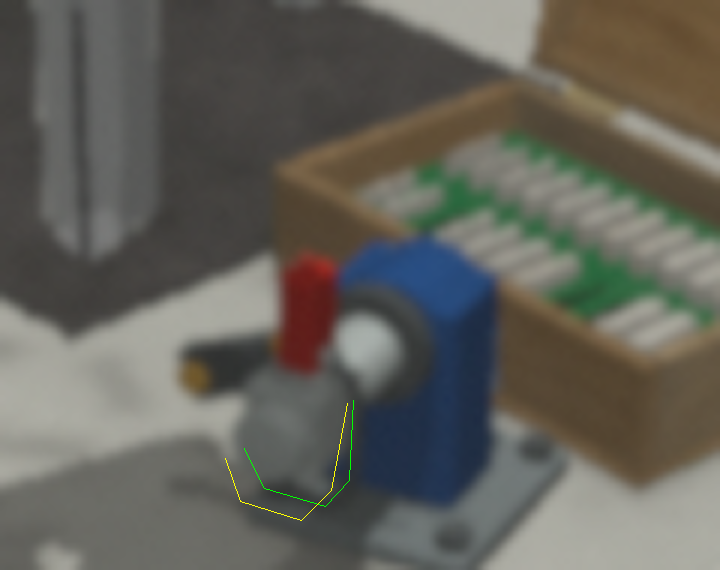

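```bash
python3 -c "
from station import *
print(hand_in())"
```

```text
the job is handed in; nothing more can be done
None
```

I took the pin out of the block, pushed it through the cross hole and swung the loop shut over the shaft end. The job was handed in at about 18 s of the allowed 72 s. `hand_in` gives no verdict, so the result rests on my own checks below.

- **Seating:** The tool stopped at 101.9 mm while the upward force rose to 11 N, and I took that as the collar sitting on the shaft. The last scene picture shows the pin upright at the expected height, within about 1 mm.
- **Loop:** It took about 3–5 N to push down, then the force dropped to zero. In the last picture the near wire lies along the line I drew for 1.5 rad, not the one for 1.2 rad. The view is slightly blurred, so the angle is judged from one side wire only.
- **Clear of everything:** The gripper ended about 0.11 m from the pin, closed and touching nothing. I never went near the coupling, collet and nut, and they look unmoved in the last pictures, though I did not measure them again.

One reading did not match the description: while sliding the pin in, I saw no clear 2–12 N push from the sprung ball. I saw only about 3 N sideways and a slight downward pull near the end.

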